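# Build the spice tower on its stand

## Robot

A 6-joint arm with a two-finger parallel gripper is mounted at the origin on the work surface. World frame = base frame: x ahead of the robot, y to its left, z up, the work surface at z = 0. Lengths are in mm, angles in rad, forces in N, time in s.
With the tool pointing down it reaches from about 250 to 725 mm from the base axis. Payload 4 kg.
Tool frame: the origin (TCP) lies at the very end of the fingers, on their centre line; the grasp point (between the pads) lies 19 mm behind it; y points along the fingers, z is the direction in which the jaws open and shut, and the axes are right-handed (so a half turn about y gives the same grasp; the last joint's range is limited). The gripper opens to 85 mm and grips with 20 to 120 N. Pads are 22 mm wide; open, the fingers measure 114 mm over their backs; the gripper's body (76 mm by 85 mm) begins 54 mm behind the grasp point. The pads swing forward as they close: fully open they stand 13 mm farther back than shut.
Start: joints at [-1.164, 0.241, 0.005, 1.335, 0, 1.571], TCP at [197.834, -459.196, 199.606] pointing down, gripper open.
Joint ranges: [-2.72, 2.72], [-1.05, 1.87], [-1.09, 1.28], [-1.99, 2.15], [-1.42, 1.44], [-3.14, 3.14]. Speed limits (rad/s): [2.79, 2.79, 3.14, 3.14, 3.14, 3.14].

## Interface

Orientations are given as a unit quaternion [w, x, y, z].
In Python, from station import arm, imaging gives the robot as it stands.
- The arm moves only by the tool arm_command, never from a script. Its arguments are lists of equal length, an entry for each row: "dp": the shift along the tool's x, y, z in m, a list of three; "angular": the turn, a rotation vector about the tool's x, y, z in rad, a list of three. In form: {"dp": [[tx, ty, tz], ...], "angular": [[rx, ry, rz], ...]}. A call has 1 to 20 rows; each row shifts and turns the commanded pose from where the row before left it, along the tool's axes as they then stand; what a row does not reach is not made up. A row lasts 1/10 s, in which the tool goes at most 50 mm and 8.59 degrees, less where a joint would pass 70% of its speed; a pose out of reach is approached as far as the arm can. A call with a gripper value outside its range is refused whole. "claw" is the closure, from 0 (fully open) to 1 (shut), set as the call begins (left out, the last holds). The fingers move at their own pace and stop on an object; "squeeze" is the grip in N (left out, the last holds). Time passes only in rows, so rows that do not move let the fingers close. It gives the time, the measured TCP pose, the force and the opening at its end, in the units of the state.
- arm.observe(): the state, without advancing time (a new reading comes with each control period).
- imaging.snapshot(name): name is "side" or "top" or "wrist"; returns (picture, depth): 420x560x3 uint8, red, green, blue; 420x560 float32, mm along the optical axis (not along the pixel's ray), 0 where there is no reading.
- imaging.calibration(name): a dict with "K" (3x3 intrinsics, pixels), "R" (3x3) and "t" (3): a world point X has camera coordinates R X + t. Camera axes: x right, y down, z forward; pixel columns grow to the right and rows downward; lengths in mm; the calibration is good to about 2 mm. A picture is of the moment at which its call begins: read the wrist's pose just before it. calibration takes no time and is no camera call; for the wrist camera it gives the pose at the moment of the call.
- arm.job_done(): hands the job in, once; it reports no verdict.
The state is a dict: "time_s": time; "qpos": joint angles; "dq": joint speeds; "tau": joint torques, N m; "tcp_pos": TCP position; "ee_rot": TCP orientation; "contact_force": force on the tool from outside, world axes, zero at the start; "torque": the same for the moment, N m; "opening": finger opening in mm.
Only numpy, scipy, OpenCV 4.12 (cv2) and the standard library are available. Lean on these libraries where they do the work, as an engineer would, in place of code of your own. Each camera call takes 0.05 s, during which the arm holds its last target. There are 200 camera calls.

## Task

Lift the cover straight up off the two pins of the steel stand, keeping it level, and park it on the round cork mat; then stack the spice tins in the stand, red at the bottom, yellow on it, green on top, each seated in the recess below it and let go before the next. Finally put the cover on the green tin, seated in its recess, and let go. Do not knock over any tin, and leave the blue tin, the mug and the jar where they are.

Things in the scene. Friction and masses are not known exactly. Their poses are not given: they have to be found in the camera images.
- stand: fixed dark steel plate 100 (its x) x 130 (its y) x 9 mm. In its middle a steel ring, 58 mm outside, top 14 mm above the counter, with a recess 46 mm wide, 5 mm deep; a tin seated there has its middle 33.75 mm above the counter. Two 8 mm brass pins at 42 mm either side along y, tops 45 mm above the counter: close fingers along x to miss them. Origin: centre of the underside, z up.
- cover_handle (a point): cover, 0.22 kg: aluminium plate 56 (its x) x 108 (its y) x 10 mm, black bar handle on top (20 x 44 x 30 mm tall), foot 36 mm wide, 4.5 mm high below. Starts on the stand, axes alike, 11 mm holes over the pins: free after 31 mm of lifting. Point: centre of the handle, 29.5 mm above the foot's bottom, z up. Seated on a tin it is 49.25 mm above the tin's middle, at any yaw.
- mat: round cork mat, 130 mm diameter, 6 mm thick, fixed to the counter; origin at the centre of its underside, z up. The cover stands on it on its foot, the cover's point then 35.5 mm above the counter.
- tin_red_mid (a point): upright red round tin with a steel band, 56 mm wide, 48.5 mm tall, 0.16 kg. A recess 46 mm wide, 5 mm deep in its top; a foot 36 mm wide, 4.5 mm high below, which drops into a recess with 5 mm of play all round. Stacked, its middle is 44 mm above the middle of the tin below. Point: its centre, half-way up, z up. Goes to the bottom.
- tin_yellow_mid (a point): upright yellow round tin with a steel band, 56 mm wide, 48.5 mm tall, 0.16 kg. A recess 46 mm wide, 5 mm deep in its top; a foot 36 mm wide, 4.5 mm high below, which drops into a recess with 5 mm of play all round. Stacked, its middle is 44 mm above the middle of the tin below. Point: its centre, half-way up, z up. Goes on the red one.
- tin_green_mid (a point): upright green round tin with a steel band, 56 mm wide, 48.5 mm tall, 0.16 kg. A recess 46 mm wide, 5 mm deep in its top; a foot 36 mm wide, 4.5 mm high below, which drops into a recess with 5 mm of play all round. Stacked, its middle is 44 mm above the middle of the tin below. Point: its centre, half-way up, z up. Goes on the yellow one.
- tin_blue_mid (a point): upright blue round tin with a steel band, 56 mm wide, 48.5 mm tall, 0.16 kg. A recess 46 mm wide, 5 mm deep in its top; a foot 36 mm wide, 4.5 mm high below, which drops into a recess with 5 mm of play all round. Stacked, its middle is 44 mm above the middle of the tin below. Point: its centre, half-way up, z up. Not part of the tower: leave it alone.
- mug: white ceramic mug, 76 mm across, 85 mm tall, its handle to its +y; origin at the centre of its underside. Leave it alone.
- jar: amber glass jar with a white cap, 68 mm across, 100 mm tall; origin at the centre of its underside. Leave it alone.
There are look-alikes about, which are no part of the job. Of the things shaped like the part that bears tin_green_mid, the green one is meant.

How it is judged (in metres and radians):
On the way, in this order (a step that is already met when the one before it is completed fails the run):
1. the cover has been lifted off the pins and stands on the cork mat, let go (horizontal distance between cover_handle and mat below 0.047 m and z of cover_handle in the frame of mat between 0.0315 and 0.039 m and contact force between the fingers and cover below 0.1 N and linear speed of cover below 0.02 m/s), for 0.2 s.
2. the red tin is seated in the stand and let go (horizontal distance between tin_red_mid and stand below 0.008 m and z of tin_red_mid in the frame of stand between 0.03075 and 0.03675 m and contact force between the fingers and tin_red below 0.1 N), for 0.2 s.
3. the yellow tin is seated on the red tin and let go (horizontal distance between tin_red_mid and stand below 0.008 m and z of tin_red_mid in the frame of stand between 0.03075 and 0.03675 m and horizontal distance between tin_yellow_mid and tin_red_mid below 0.008 m and z of tin_yellow_mid in the frame of tin_red_mid between 0.041 and 0.047 m and contact force between the fingers and tin_yellow below 0.1 N), for 0.2 s.
4. the green tin is seated on the yellow tin and let go (horizontal distance between tin_red_mid and stand below 0.008 m and z of tin_red_mid in the frame of stand between 0.03075 and 0.03675 m and horizontal distance between tin_yellow_mid and tin_red_mid below 0.008 m and z of tin_yellow_mid in the frame of tin_red_mid between 0.041 and 0.047 m and horizontal distance between tin_green_mid and tin_yellow_mid below 0.008 m and z of tin_green_mid in the frame of tin_yellow_mid between 0.041 and 0.047 m and contact force between the fingers and tin_green below 0.1 N), for 0.2 s.
At the end, for the whole second after the job is handed in: In the stand's recess stands the red tin, on it the yellow, on it the green and on that the cover, each seated in the recess below (within 8 mm sideways and 3 mm in height), upright within 0.1 rad, all let go and at rest (horizontal distance between tin_red_mid and stand below 0.008 m and z of tin_red_mid in the frame of stand between 0.03075 and 0.03675 m and horizontal distance between tin_yellow_mid and tin_red_mid below 0.008 m and z of tin_yellow_mid in the frame of tin_red_mid between 0.041 and 0.047 m and horizontal distance between tin_green_mid and tin_yellow_mid below 0.008 m and z of tin_green_mid in the frame of tin_yellow_mid between 0.041 and 0.047 m and horizontal distance between cover_handle and tin_green_mid below 0.008 m and z of cover_handle in the frame of tin_green_mid between 0.04625 and 0.05225 m and angle between each of tin_red_mid, tin_yellow_mid, tin_green_mid, cover_handle's own z axis and vertical below 0.1 rad and linear speed of each of cover, tin_red, tin_yellow, tin_green below 0.02 m/s); the robot touches nothing.
It fails at once if the cover is cocked: tilted by more than 0.2 rad (11 degrees) (angle between cover_handle's own z axis and vertical above 0.2 rad).
It fails at once if a tin is knocked over (tilted by more than 0.7 rad) (angle between any of tin_red_mid, tin_yellow_mid, tin_green_mid, tin_blue_mid's own z axis and vertical above 0.7 rad).
It fails at once if the blue tin, the mug or the jar is moved by more than 30 mm (distance of any of tin_blue_mid, mug, jar from where it was at the start of the episode above 0.03 m).
It also fails if it takes over 144 s, if anything falls off the work surface, if the arm or the gripper's body presses on something with over 40 N, if the wrist force passes 120 N, or if a joint passes its speed limit or range.

## Working session

There is one attempt and no reset: what is moved stays moved. The work goes in short steps, Python scripts to look and compute and a tool call to move; the robot and the scene stay as the last step left them, time stands still between calls to the robot, and variables do not carry over. Pictures are saved under pics/ and viewed, about 12 in all and at most 16, crops included, and the job is handed in when it is done.

Besides the shell and the picture viewer there is one more tool, called after "Call:" in YAML: its name, and indented under it one key for each argument. arm_command: Moves the arm, as the interface text tells. Its arguments: {"type":"object","properties":{"dp":{"type":"array","items":{"type":"array","items":{"type":"number"}}},"angular":{"type":"array","items":{"type":"array","items":{"type":"number"}}},"claw":{"type":"number"},"squeeze":{"type":"number"}},"required":["dp","angular"]}

```bash
mkdir -p pics
cat > h.py <<'E'
import numpy as np, cv2
from station import arm, imaging
def snap(n):
    c=imaging.calibration(n); p,d=imaging.snapshot(n); return p,d,c
def world(d,c):
    K,R,t=[np.array(c[k],float) for k in('K','R','t')]
    v,u=np.indices(d.shape); 
    X=np.stack([(u-K[0,2])/K[0,0]*d,(v-K[1,2])/K[1,1]*d,d],-1)
    return (X-t)@R
def save(n,p): cv2.imwrite(f'pics/{n}.png',cv2.cvtColor(p,cv2.COLOR_RGB2BGR))
E
python3 - <<'E'
from h import *
s=arm.observe(); print(s)
for n in('top','side'):
    p,d,c=snap(n); save(n+'1',p); np.savez(n+'1',p=p,d=d,W=world(d,c)); print(n,c)
E
```

```text
{'time_s': 0.0, 'qpos': array([-1.16396635e+00,  2.41445468e-01,  3.73576417e-03,  1.33519445e+00,
        1.76481055e-05,  1.57081136e+00]), 'dq': array([ 0.0005965 ,  0.00108927,  0.00131214, -0.0015067 ,  0.00067023,
       -0.00100006]), 'tau': array([-1.99769151e-03, -3.72312534e+01,  2.52410012e+01,  1.68251758e-02,
       -2.35833386e-04, -1.04172457e-05]), 'tcp_pos': array([ 197.58174188, -458.55231749,  198.70120165]), 'ee_rot': array([ 0.1426965 , -0.14298539,  0.69325976, -0.69179751]), 'contact_force': array([ 0.68210474, -0.32028195,  0.07813252]), 'torque': array([-0.04377892,  0.03092979, -0.03722112]), 'opening': 85.2747758447348}
top {'K': array([[446.39325065,   0.        , 274.48672383],
       [  0.        , 446.39325065, 218.61378739],
       [  0.        ,   0.        ,   1.        ]]), 'R': array([[ 0.0168358 , -0.99985538, -0.00240321],
       [-0.9929098 , -0.01643588, -0.11772847],
       [ 0.11767194,  0.00436823, -0.99304292]]), 't': array([-18.3170699 , 584.35352657, 999.90827236])}
side {'K': array([[458.5995733 ,   0.        , 286.58086877],
       [  0.        , 458.5995733 , 217.99654003],
       [  0.        ,   0.        ,   1.        ]]), 'R': array([[-0.92488758, -0.38015139, -0.00823965],
       [-0.29137494,  0.722489  , -0.62698508],
       [ 0.2443023 , -0.57748988, -0.77898769]]), 't': array([552.31903272, 202.44708119, 843.14913238])}
```

View pics/top1.png

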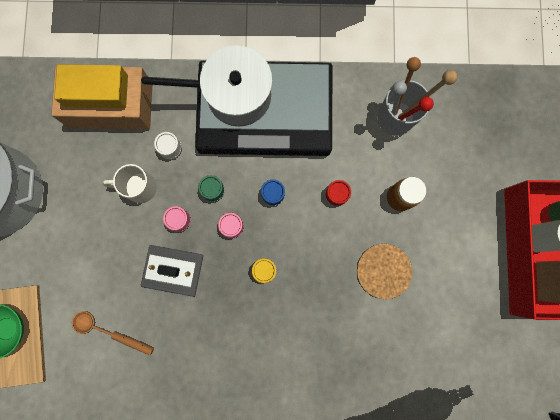

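View pics/side1.png

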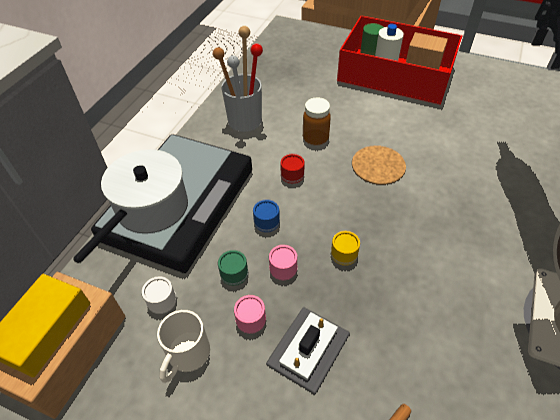

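Top view: stand and cover at (172,271), yellow (263,271), red (338,192), green (210,188), blue (272,192), mat (384,271), mug (131,183), jar (408,192). The pink tins at (176,219) and (230,225) and the white one at (167,146) are look-alikes. The side view agrees.

Run:
```python
from h import *
z=np.load('top1.npz'); W=z['W']; p=z['p']
def reg(u,v,r,lo,hi):
    m=np.zeros(W.shape[:2],bool); m[v-r:v+r,u-r:u+r]=1
    m&=(W[...,2]>lo)&(W[...,2]<hi); return W[m]
for n,u,v in(('yellow',263,271),('red',338,192),('green',210,188),('blue',272,192),('pinkA',176,219),('pinkB',230,225),('white',167,146)):
    q=reg(u,v,18,38,56); (c,r)=cv2.minEnclosingCircle(q[:,:2].astype(np.float32)); print(n,np.round(c),round(r),np.round(q.mean(0)),len(q))
for n,u,v,r,lo,hi in(('plate',172,271,32,18,32),('handle',168,271,14,48,65),('stand',172,271,34,4,13),('mat',384,271,32,3,12),('mug',131,183,22,70,95),('jar',408,192,24,90,110)):
    q=reg(u,v,r,lo,hi); 
    if len(q): print(n,cv2.minAreaRect(q[:,:2].astype(np.float32)),np.round(q.mean(0),1),len(q))
```

```text
yellow [465.  14.] 28 [465.  14.  46.] 477
red [ 649. -155.] 28 [ 648. -155.   46.] 468
green [654. 142.] 28 [655. 141.  46.] 467
blue [647.  -3.] 28 [647.  -3.  46.] 460
pinkA [581. 219.] 28 [581. 219.  46.] 481
pinkB [568.  93.] 28 [568.  93.  46.] 470
white [756. 248.] 29 [756. 248.  47.] 467
plate ((462.0238342285156, 231.38360595703125), (108.90165710449219, 55.980342864990234), 80.5386734008789) [461.9 229.6  25.2] 931
handle ((461.7862548828125, 230.52685546875), (44.41416931152344, 20.024572372436523), 80.70830535888672) [461.9 230.   54.7] 179
stand ((461.8651123046875, 233.3434600830078), (156.63650512695312, 160.4552764892578), 0.974702775478363) [462.3 227.8   9.2] 1281
mat ((470.16558837890625, -267.26953125), (148.9418182373047, 149.1571807861328), 89.73975372314453) [ 469.  -266.6    6.7] 2547
mug ((659.45361328125, 314.4237976074219), (75.72903442382812, 74.4378433227539), 49.16610336303711) [660.2 317.3  82. ] 354
jar ((644.9252319335938, -307.55908203125), (58.19684982299805, 58.0733757019043), 87.5957260131836) [ 644.4 -307.2  100.6] 599
```

```bash
cat >> h.py <<'E'
from scipy.spatial.transform import Rotation as Ro
def st():
    s=arm.observe(); R=Ro.from_quat(s['ee_rot'],scalar_first=True); return s,R
def goto(*wps):
    """each wp x,y,z,yaw(deg of jaw axis, mod 180); prints rotation (done first) then shifts in the rotated tool frame"""
    s,R=st(); M=R.as_matrix(); p=s['tcp_pos'].copy()
    cur=np.degrees(np.arctan2(M[1,2],M[0,2])); print('t',round(s['time_s'],1),'tcp',p.round(1),'jaw',round(cur,1),'down',M[:,1].round(3),'open',round(s['opening'],1),'F',s['contact_force'].round(1),'q',s['qpos'].round(2))
    for w in wps:
        yaw=w[3] if len(w)>3 else cur
        yaw=cur+((yaw-cur+90)%180-90)
        z=np.array([np.cos(np.radians(yaw)),np.sin(np.radians(yaw)),0]); y=np.array([0,0,-1.]); T=np.stack([np.cross(y,z),y,z],1)
        rv=Ro.from_matrix(M.T@T).as_rotvec(); d=T.T@(np.array(w[:3])-p)
        print(w,'rot',rv.round(3),'dp',(d/1000).round(4)); M=T;p=np.array(w[:3],float);cur=yaw
E
python3 -c "
from h import *
goto((462,230.5,200,-9.4),(462,230.5,90),(462,230.5,30))"
```

```text
t 0.1 tcp [ 197.6 -458.6  198.8] jaw -66.7 down [-0.001  0.002 -1.   ] open 85.1 F [-0.2  0.   0.5] q [-1.16  0.24  0.    1.34 -0.    1.57]
(462, 230.5, 200, -9.4) rot [ 0.002 -1.    -0.001] dp [-0.723  -0.0012  0.1483]
(462, 230.5, 90) rot [0. 0. 0.] dp [0.   0.11 0.  ]
(462, 230.5, 30) rot [0. 0. 0.] dp [0.   0.06 0.  ]
```

Call:
arm_command:
  dp:
    - [0,0,0]
    - [0,0,0]
    - [0,0,0]
    - [0,0,0]
    - [0,0,0]
    - [0,0,0]
    - [0,0,0]
    - [0,0,0]
    - [0,0,0]
    - [0,0,0]
  angular:
    - [0,-0.1,0]
    - [0,-0.1,0]
    - [0,-0.1,0]
    - [0,-0.1,0]
    - [0,-0.1,0]
    - [0,-0.1,0]
    - [0,-0.1,0]
    - [0,-0.1,0]
    - [0,-0.1,0]
    - [0,-0.1,0]
  claw: 0
  squeeze: 50

```text
time_s: 1.1
tcp_pos: [197.7, -458.8, 199.1]
ee_rot: [0.459, -0.458, 0.539, -0.538]
contact_force: [-0.6, -0.2, -0.1]
opening: 85.7
```

Call:
arm_command:
  dp:
    - [-0.036,0,0.0074]
    - [-0.036,0,0.0074]
    - [-0.036,0,0.0074]
    - [-0.036,0,0.0074]
    - [-0.036,0,0.0074]
    - [-0.036,0,0.0074]
    - [-0.036,0,0.0074]
    - [-0.036,0,0.0074]
    - [-0.036,0,0.0074]
    - [-0.036,0,0.0074]
    - [-0.036,0,0.0074]
    - [-0.036,0,0.0074]
    - [-0.036,0,0.0074]
    - [-0.036,0,0.0074]
    - [-0.036,0,0.0074]
    - [-0.036,0,0.0074]
    - [-0.036,0,0.0074]
    - [-0.036,0,0.0074]
    - [-0.036,0,0.0074]
    - [-0.036,0,0.0074]
  angular:
    - [0,0,0]
    - [0,0,0]
    - [0,0,0]
    - [0,0,0]
    - [0,0,0]
    - [0,0,0]
    - [0,0,0]
    - [0,0,0]
    - [0,0,0]
    - [0,0,0]
    - [0,0,0]
    - [0,0,0]
    - [0,0,0]
    - [0,0,0]
    - [0,0,0]
    - [0,0,0]
    - [0,0,0]
    - [0,0,0]
    - [0,0,0]
    - [0,0,0]

```text
time_s: 3.1
tcp_pos: [461.4, 228.4, 199.1]
ee_rot: [0.457, -0.458, 0.539, -0.539]
contact_force: [0.9, 0.1, -0.4]
opening: 85.2
```

Run:
```python
from h import *
goto((462,230.5,90,-9.4),(462,230.5,30))
p,d,c=snap('wrist'); save('w1',p); W=world(d,c); np.savez('w1',p=p,d=d,W=W)
m=(W[...,2]>49)&(W[...,2]<60)&(np.hypot(W[...,0]-462,W[...,1]-230)<40)
q=W[m]; print(len(q)); 
if len(q): print(cv2.minAreaRect(q[:,:2].astype(np.float32)),q.mean(0))
m=(W[...,2]>20)&(W[...,2]<30)&(np.hypot(W[...,0]-462,W[...,1]-230)<70)
q=W[m]; print(len(q)); 
if len(q): print(cv2.minAreaRect(q[:,:2].astype(np.float32)),q.mean(0))
```

```text
t 3.1 tcp [461.4 228.4 199.1] jaw -9.4 down [-0.001 -0.001 -1.   ] open 85.2 F [ 0.9  0.1 -0.4] q [ 0.46  0.27  0.04  1.34 -0.    2.19]
(462, 230.5, 90, -9.4) rot [0.001 0.    0.001] dp [-0.0022  0.1091  0.0003]
(462, 230.5, 30) rot [0. 0. 0.] dp [0.   0.06 0.  ]
1012
((458.02301025390625, 230.45750427246094), (44.17601013183594, 19.993757247924805), 80.8251953125) [458.31484051 231.20572767  53.98087229]
4614
((458.07025146484375, 230.427734375), (107.97810363769531, 56.048526763916016), 80.61689758300781) [458.79580894 234.48481552  24.44900001]
```

Call:
arm_command:
  dp:
    - [-0.002,0.025,0]
    - [0,0.025,-0.001]
    - [0,0.025,-0.001]
    - [0,0.025,0]
    - [0,0,0]
    - [0,0,0]
  angular:
    - [0,0,0]
    - [0,0,0]
    - [0,0,0]
    - [0,0,0]
    - [0,0,0]
    - [0,0,0]

```text
time_s: 3.75
tcp_pos: [459.3, 228.9, 99.5]
ee_rot: [0.457, -0.458, 0.539, -0.539]
contact_force: [-0.6, 0.0, 0.1]
opening: 85.2
```

```bash
cat >> h.py <<'E'
def rect(n,x,y,r,lo,hi,f=None):
    p,d,c=snap(n); W=world(d,c)
    if f: save(f,p)
    m=(W[...,2]>lo)&(W[...,2]<hi)&(np.hypot(W[...,0]-x,W[...,1]-y)<r); q=W[m].astype(np.float32)
    print(n,len(q))
    if len(q)>5: print('rect',cv2.minAreaRect(q[:,:2]),'circ',cv2.minEnclosingCircle(q[:,:2]),'mean',q.mean(0))
E
python3 - <<'E'
from h import *
goto((462,230.5,30,-9.4))
rect('wrist',460,230,40,49,60,'w2')
rect('side',460,230,35,49,60)
E
```

```text
t 3.8 tcp [459.3 228.9  99.5] jaw -9.4 down [-0.001 -0.001 -1.   ] open 85.2 F [-0.6  0.   0.1] q [ 0.46  0.33 -0.14  1.1  -0.    2.2 ]
(462, 230.5, 30, -9.4) rot [0.001 0.    0.001] dp [-0.002   0.0695  0.0024]
wrist 1901Traceback (most recent call last):
  File "<stdin>", line 3, in <module>
  File "h.py", line 29, in rect
    if len(q)>5: print('rect',cv2.minAreaRect(q[:,:2]),'circ',cv2.minEnclosingCircle(q[:,:2]),'mean',q.mean(0))
                              ~~~~~~~~~~~~~~~^^^^^^^^^
cv2.error: OpenCV(4.12.0) /io/opencv/modules/imgproc/src/convhull.cpp:143: error: (-215:Assertion failed) total >= 0 && (depth == CV_32F || depth == CV_32S) in function 'convexHull'
```

View pics/w2.png

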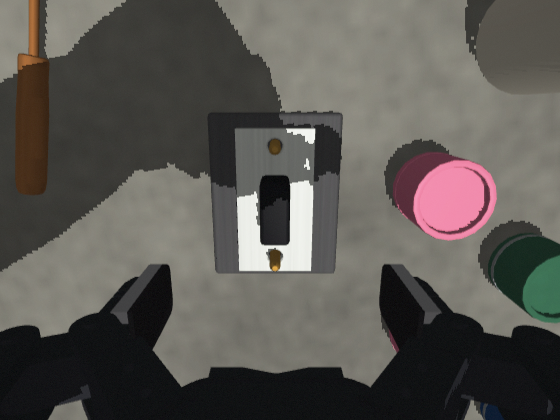

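```bash
sed -i 's/cv2.minAreaRect(q\[:,:2\])/cv2.minAreaRect(np.ascontiguousarray(q[:,:2]))/; s/cv2.minEnclosingCircle(q\[:,:2\])/cv2.minEnclosingCircle(np.ascontiguousarray(q[:,:2]))/' h.py
python3 - <<'E'
from h import *
print(imaging.calibration('wrist'))
rect('wrist',460,230,40,49,60)
rect('side',460,230,35,49,60)
E
```

```text
{'K': array([[350.60035422,   0.        , 275.53521326],
       [  0.        , 350.60035422, 208.15400926],
       [  0.        ,   0.        ,   1.        ]]), 'R': array([[ 9.86444824e-01, -1.64093269e-01, -9.10116367e-05],
       [-1.57889736e-01, -9.49303127e-01,  2.71835251e-01],
       [-4.46927325e-02, -2.68136106e-01, -9.62343799e-01]]), 't': array([-415.91593248,  281.66451896,  365.57107667])}
wrist 1882
rect ((458.2990417480469, 230.87826538085938), (43.647178649902344, 19.959762573242188), 80.032958984375) circ ((458.12469482421875, 230.79867553710938), 22.906883239746094) mean [458.54144  232.2458    54.088337]
side 292
rect ((460.68060302734375, 229.8958282470703), (44.687618255615234, 20.43720245361328), 81.21755981445312) circ ((460.21978759765625, 229.995361328125), 23.32910919189453) mean [460.2894  231.50693  53.91216]
```

Call:
arm_command:
  dp:
    - [-0.0015,0.02,-0.0005]
    - [0,0.02,0]
    - [0,0.015,0]
    - [0,0.01,0]
    - [0,0.0045,0]
    - [0,0,0]
    - [0,0,0]
  angular:
    - [0,0,0]
    - [0,0,0]
    - [0,0,0]
    - [0,0,0]
    - [0,0,0]
    - [0,0,0]
    - [0,0,0]

```text
time_s: 4.6
tcp_pos: [460.2, 231.2, 31.0]
ee_rot: [-0.458, 0.457, -0.539, 0.539]
contact_force: [0.6, 0.2, 0.2]
opening: 85.3
```

Call:
arm_command:
  dp:
    - [0,0,0]
    - [0,0,0]
    - [0,0,0]
    - [0,0,0]
    - [0,0,0]
    - [0,0,0]
    - [0,0,0]
    - [0,0,0]
    - [0,0,0]
    - [0,0,0]
    - [0,0,0]
    - [0,0,0]
  angular:
    - [0,0,0]
    - [0,0,0]
    - [0,0,0]
    - [0,0,0]
    - [0,0,0]
    - [0,0,0]
    - [0,0,0]
    - [0,0,0]
    - [0,0,0]
    - [0,0,0]
    - [0,0,0]
    - [0,0,0]
  claw: 1
  squeeze: 30

```text
time_s: 5.8
tcp_pos: [459.5, 230.8, 30.1]
ee_rot: [0.457, -0.457, 0.539, -0.539]
contact_force: [0.2, 0.3, -0.3]
opening: -0.2
```

Run:
```python
from h import *
goto((459,230.5,30,-9.4))
p,d,c=snap('wrist'); q,_,_=snap('side'); save('c1',np.hstack([p[::,100:460],cv2.resize(q[280:400,240:380],None,fx=3,fy=3)[:,:420].repeat(1,0)[:420] if 0 else cv2.resize(q[280:400,250:360],(385,420))]))
```

```text
t 5.8 tcp [459.5 230.8  30.1] jaw -9.4 down [ 0.  0. -1.] open -0.2 F [ 0.2  0.3 -0.3] q [ 0.47  0.41 -0.23  0.93  0.    2.2 ]
(459, 230.5, 30, -9.4) rot [-0.  0. -0.] dp [ 0.0004  0.0001 -0.0004]
```

View pics/c1.png

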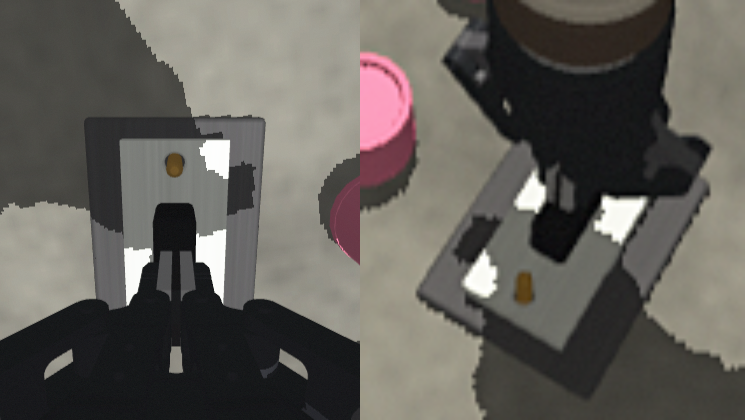

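Run:
```python
from h import *
p,d,c=snap('wrist'); W=world(d,c)
for v in range(200,380,12): print(v,[tuple(W[v,u].round().astype(int)) for u in (240,262,275,288,310)])
```

```text
200 [(np.int64(444), np.int64(256), np.int64(25)), (np.int64(456), np.int64(254), np.int64(25)), (np.int64(462), np.int64(253), np.int64(25)), (np.int64(469), np.int64(252), np.int64(24)), (np.int64(481), np.int64(250), np.int64(24))]
212 [(np.int64(443), np.int64(250), np.int64(25)), (np.int64(456), np.int64(253), np.int64(44)), (np.int64(462), np.int64(252), np.int64(45)), (np.int64(468), np.int64(251), np.int64(44)), (np.int64(480), np.int64(243), np.int64(24))]
224 [(np.int64(442), np.int64(243), np.int64(26)), (np.int64(456), np.int64(250), np.int64(54)), (np.int64(462), np.int64(250), np.int64(55)), (np.int64(468), np.int64(249), np.int64(55)), (np.int64(479), np.int64(236), np.int64(24))]
236 [(np.int64(440), np.int64(236), np.int64(25)), (np.int64(455), np.int64(245), np.int64(55)), (np.int64(461), np.int64(244), np.int64(55)), (np.int64(467), np.int64(243), np.int64(54)), (np.int64(478), np.int64(229), np.int64(24))]
248 [(np.int64(439), np.int64(229), np.int64(25)), (np.int64(454), np.int64(239), np.int64(55)), (np.int64(460), np.int64(238), np.int64(55)), (np.int64(466), n
[... 1754 characters left out ...]
454), np.int64(248), np.int64(135)), (np.int64(457), np.int64(240), np.int64(125)), (np.int64(457), np.int64(221), np.int64(100)), (np.int64(464), np.int64(238), np.int64(123)), (np.int64(470), np.int64(246), np.int64(136))]
356 [(np.int64(454), np.int64(248), np.int64(139)), (np.int64(454), np.int64(226), np.int64(112)), (np.int64(443), np.int64(138), np.int64(1)), (np.int64(462), np.int64(224), np.int64(111)), (np.int64(469), np.int64(246), np.int64(140))]
368 [(np.int64(454), np.int64(248), np.int64(143)), (np.int64(456), np.int64(233), np.int64(125)), (np.int64(442), np.int64(128), np.int64(1)), (np.int64(462), np.int64(222), np.int64(114)), (np.int64(469), np.int64(246), np.int64(143))]
```

Run:
```python
from h import *
for n in('wrist','side'):
    p,d,c=snap(n); W=world(d,c)
    m=(np.hypot(W[...,0]-460,W[...,1]-231)<45)&(d>0)
    z=W[m][:,2]; print(n,np.histogram(z,bins=np.arange(0,150,5)))
    m=(np.hypot(W[...,0]-460,W[...,1]-231)<18)&(d>0)&(W[...,2]>57); q=W[m]; i=q[:,2].argsort()[:8]; print(q[i].round())
```

```text
wrist (array([   0, 2984,  769,   19, 7036, 1533,  101,  122,  264,  189, 1459,
        153,    4,  143,  320,  372,  387,  446,  370,  709,  471, 1516,
       2360, 5115, 3025, 3075, 5098, 5920, 5206]), array([  0,   5,  10,  15,  20,  25,  30,  35,  40,  45,  50,  55,  60,
        65,  70,  75,  80,  85,  90,  95, 100, 105, 110, 115, 120, 125,
       130, 135, 140, 145]))
[[466. 239.  64.]
 [463. 240.  64.]
 [461. 241.  65.]
 [460. 241.  65.]
 [467. 240.  65.]
 [455. 242.  65.]
 [459. 241.  65.]
 [462. 241.  65.]]
side (array([  0, 297, 161,  21, 542, 279,  22,  30,  35,  28, 103,  29,   0,
         7,  24,  18,  21,  21,  14,  15,  12,  38,  59, 117,  49,  53,
        72,  55,  46]), array([  0,   5,  10,  15,  20,  25,  30,  35,  40,  45,  50,  55,  60,
        65,  70,  75,  80,  85,  90,  95, 100, 105, 110, 115, 120, 125,
       130, 135, 140, 145]))
[[464. 237.  58.]
 [457. 241.  66.]
 [456. 239.  67.]
 [459. 240.  67.]
 [461. 241.  68.]
 [463. 240.  68.]
 [466. 240.  69.]
 [472. 235.  70.]]
```

Both cameras put the closed fingertips at z≈65 with the reported TCP at 30, so the true tip is about 34.5 mm higher than reported. I'll open, go down by the difference, and check again.

Call:
arm_command:
  dp:
    - [0,0,0]
    - [0,0,0]
    - [0,0,0]
    - [0,0,0]
    - [0,0,0]
    - [0,0,0]
    - [0,0,0]
    - [0,0,0]
    - [0,0.01,0]
    - [0,0.01,0]
    - [0,0.007,0]
    - [0,0.005,0]
    - [0,0,0]
    - [0,0,0]
    - [0,0,0]
  angular:
    - [0,0,0]
    - [0,0,0]
    - [0,0,0]
    - [0,0,0]
    - [0,0,0]
    - [0,0,0]
    - [0,0,0]
    - [0,0,0]
    - [0,0,0]
    - [0,0,0]
    - [0,0,0]
    - [0,0,0]
    - [0,0,0]
    - [0,0,0]
    - [0,0,0]
  claw: 0

```text
time_s: 7.55
tcp_pos: [459.8, 231.0, -1.6]
ee_rot: [-0.458, 0.457, -0.539, 0.539]
contact_force: [-0.0, 0.1, 0.1]
opening: 85.6
```

Call:
arm_command:
  dp:
    - [0,0,0]
    - [0,0,0]
    - [0,0,0]
    - [0,0,0]
    - [0,0,0]
    - [0,0,0]
    - [0,0,0]
    - [0,0,0]
    - [0,0,0]
    - [0,0,0]
    - [0,0,0]
    - [0,0,0]
  angular:
    - [0,0,0]
    - [0,0,0]
    - [0,0,0]
    - [0,0,0]
    - [0,0,0]
    - [0,0,0]
    - [0,0,0]
    - [0,0,0]
    - [0,0,0]
    - [0,0,0]
    - [0,0,0]
    - [0,0,0]
  claw: 1
  squeeze: 30

```text
time_s: 8.75
tcp_pos: [459.6, 231.0, -1.7]
ee_rot: [0.458, -0.457, 0.539, -0.539]
contact_force: [-0.5, -0.0, 3.6]
opening: 19.5
```

Run:
```python
from h import *
goto((459,230.5,30,-9.4))
p,d,c=snap('wrist'); W=world(d,c)
m=(np.hypot(W[...,0]-460,W[...,1]-231)<45)&(d>0)
print(np.histogram(W[m][:,2],bins=np.arange(0,100,5)))
for u in range(240,312,6): print(u,[tuple(W[v,u].round().astype(int).tolist()) for v in (215,225,235,245,255,265)])
```

```text
t 8.8 tcp [459.6 231.   -1.7] jaw -9.4 down [ 0.  0. -1.] open 19.5 F [-0.5 -0.   3.6] q [ 0.47  0.45 -0.27  0.86  0.    2.2 ]
(459, 230.5, 30, -9.4) rot [-0.  0. -0.] dp [ 0.0006 -0.0317 -0.0005]
(array([   0, 3652,  801,   30, 7063, 1538,  321,  525,  951,  666, 5146,
       1126,  422, 1004,  743, 1777, 2744, 5849, 2640]), array([ 0,  5, 10, 15, 20, 25, 30, 35, 40, 45, 50, 55, 60, 65, 70, 75, 80,
       85, 90, 95]))
240 [(448, 257, 25), (447, 252, 24), (446, 248, 25), (445, 243, 25), (446, 244, 39), (447, 244, 48)]
246 [(450, 256, 24), (449, 252, 25), (448, 247, 24), (447, 242, 24), (449, 244, 39), (450, 243, 48)]
252 [(453, 256, 25), (452, 252, 25), (453, 252, 40), (454, 253, 53), (453, 249, 53), (453, 245, 54)]
258 [(455, 256, 25), (455, 253, 32), (456, 253, 44), (456, 253, 53), (456, 249, 54), (455, 245, 55)]
264 [(458, 255, 25), (458, 253, 33), (458, 253, 44), (458, 252, 52), (458, 249, 55), (457, 245, 55)]
270 [(461, 255, 24), (460, 252, 32), (460, 252, 43), (461, 252, 53), (460, 249, 55), (459, 245, 55)]
276 [(463, 254, 25), (463, 252, 32), (463, 252, 44), (463, 251, 53), (462, 248, 55), (461, 244, 53)]
282 [(466, 254, 24), (465, 252, 33), (465, 252, 44), (465, 251, 54), (464, 248, 54), (464, 243, 53)]
288 [(468, 254, 25), (468, 251, 32), (467, 251, 44), (467, 250, 53), (467, 248, 55), (466, 244, 56)]
294 [(471, 253, 24), (470, 250, 30), (470, 251, 45), (469, 251, 54), (469, 247, 55), (468, 243, 55)]
300 [(474, 252, 24), (473, 248, 24), (472, 243, 24), (471, 249, 51), (471, 246, 54), (470, 242, 53)]
306 [(476, 252, 24), (476, 247, 24), (475, 243, 25), (474, 238, 25), (473, 240, 40), (473, 239, 48)]
```

Call:
arm_command:
  dp:
    - [0,0,0]
    - [0,0,0]
    - [0,-0.003,0]
    - [0,-0.005,0]
    - [0,-0.005,0]
    - [0,-0.005,0]
    - [0,-0.006,0]
    - [0,-0.006,0]
    - [0,-0.006,0]
    - [0,-0.008,0]
    - [0,-0.01,0]
    - [0,-0.012,0]
    - [0,-0.012,0]
    - [0,-0.012,0]
    - [0,0,0]
  angular:
    - [0,0,0]
    - [0,0,0]
    - [0,0,0]
    - [0,0,0]
    - [0,0,0]
    - [0,0,0]
    - [0,0,0]
    - [0,0,0]
    - [0,0,0]
    - [0,0,0]
    - [0,0,0]
    - [0,0,0]
    - [0,0,0]
    - [0,0,0]
    - [0,0,0]
  squeeze: 60

```text
time_s: 10.3
tcp_pos: [461.1, 231.7, 90.6]
ee_rot: [-0.459, 0.456, -0.539, 0.54]
contact_force: [0.4, -0.1, -1.5]
opening: 18.8
```

Run:
```python
from h import *
goto((470,-267,90,-9.4),(470,-267,-4.5))
p,d,c=snap('wrist'); W=world(d,c); save('w3',p)
p,d,c=snap('side'); W=world(d,c); save('s3',p)
m=(np.hypot(W[...,0]-460,W[...,1]-231)<70)&(d>0)
print(np.histogram(W[m][:,2],bins=np.arange(0,150,6)))
z=np.load('top1.npz')['W'][241:301,354:414]; m=(z[...,2]>3)&(z[...,2]<10)
a=np.load('top1.npz')['p'][241:301,354:414].astype(int); m&=(a[...,0]-a[...,2]>40); q=z[m].astype(np.float32)
print(cv2.minEnclosingCircle(np.ascontiguousarray(q[:,:2])),q.mean(0))
```

```text
t 10.3 tcp [461.1 231.7  90.6] jaw -9.4 down [ 0.004  0.002 -1.   ] open 18.8 F [ 0.4 -0.1 -1.5] q [ 0.47  0.34 -0.15  1.07 -0.    2.2 ]
(470, -267, 90, -9.4) rot [-0.004  0.    -0.003] dp [0.4905 0.0006 0.0902]
(470, -267, -4.5) rot [0. 0. 0.] dp [0.     0.0945 0.    ]
(array([ 536, 2115,  219,    7,    6,    7,   10,   12,    0,    0,    0,
          0,    0,    0,    0,    0,    0,   40,  185,  884,   28,   43,
         50,   85]), array([  0,   6,  12,  18,  24,  30,  36,  42,  48,  54,  60,  66,  72,
        78,  84,  90,  96, 102, 108, 114, 120, 126, 132, 138, 144]))
((468.7928771972656, -268.2786865234375), 64.92919158935547) [ 468.61255   -267.69         6.7121634]
```

View pics/s3.png

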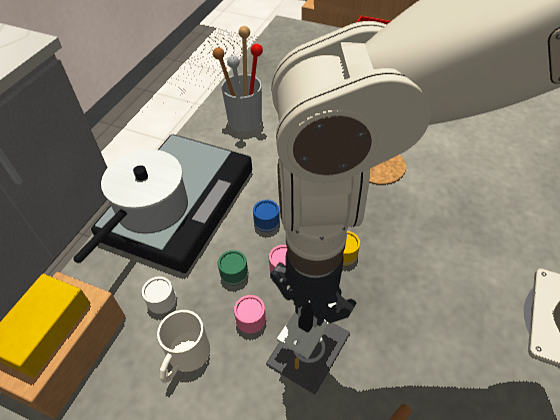

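Side view: the cover hangs level in the gripper above the stand at (305,345), and the bare ring and pins show below it.

Call:
arm_command:
  dp:
    - [0.0245,0,0.0045]
    - [0.0245,0,0.0045]
    - [0.0245,0,0.0045]
    - [0.0245,0,0.0045]
    - [0.0245,0,0.0045]
    - [0.0245,0,0.0045]
    - [0.0245,0,0.0045]
    - [0.0245,0,0.0045]
    - [0.0245,0,0.0045]
    - [0.0245,0,0.0045]
    - [0.0245,0,0.0045]
    - [0.0245,0,0.0045]
    - [0.0245,0,0.0045]
    - [0.0245,0,0.0045]
    - [0.0245,0,0.0045]
    - [0.0245,0,0.0045]
    - [0.0245,0,0.0045]
    - [0.0245,0,0.0045]
    - [0.0245,0,0.0045]
    - [0.0245,0,0.0045]
  angular:
    - [0,0,0]
    - [0,0,0]
    - [0,0,0]
    - [0,0,0]
    - [0,0,0]
    - [0,0,0]
    - [0,0,0]
    - [0,0,0]
    - [0,0,0]
    - [0,0,0]
    - [0,0,0]
    - [0,0,0]
    - [0,0,0]
    - [0,0,0]
    - [0,0,0]
    - [0,0,0]
    - [0,0,0]
    - [0,0,0]
    - [0,0,0]
    - [0,0,0]

```text
time_s: 12.4
tcp_pos: [467.5, -267.9, 87.1]
ee_rot: [0.457, -0.458, 0.54, -0.539]
contact_force: [-0.2, 0.0, -2.9]
opening: 19.0
```

Call:
arm_command:
  dp:
    - [0,0.015,0]
    - [0,0.015,0]
    - [0,0.015,0]
    - [0,0.015,0]
    - [0,0.012,0]
    - [0,0.008,0]
    - [0,0.005,0]
    - [0,0.004,0]
    - [0,0,0]
    - [0,0,0]
    - [0,0,0]
  angular:
    - [0,0,0]
    - [0,0,0]
    - [0,0,0]
    - [0,0,0]
    - [0,0,0]
    - [0,0,0]
    - [0,0,0]
    - [0,0,0]
    - [0,0,0]
    - [0,0,0]
    - [0,0,0]

```text
time_s: 13.5
tcp_pos: [468.8, -267.6, -0.3]
ee_rot: [-0.458, 0.457, -0.539, 0.54]
contact_force: [-0.1, -0.7, -2.4]
opening: 19.0
```

Call:
arm_command:
  dp:
    - [0,0.002,0]
    - [0,0.001,0]
    - [0,0.001,0]
    - [0,0,0]
    - [0,0,0]
  angular:
    - [0,0,0]
    - [0,0,0]
    - [0,0,0]
    - [0,0,0]
    - [0,0,0]

```text
time_s: 14.0
tcp_pos: [468.2, -267.3, -4.9]
ee_rot: [0.457, -0.457, 0.539, -0.539]
contact_force: [0.6, 0.5, -1.7]
opening: 18.8
```

Call:
arm_command:
  dp:
    - [0,0.001,0]
    - [0,0,0]
    - [0,0,0]
  angular:
    - [0,0,0]
    - [0,0,0]
    - [0,0,0]

```text
time_s: 14.3
tcp_pos: [468.4, -267.3, -5.1]
ee_rot: [-0.457, 0.457, -0.539, 0.539]
contact_force: [-1.3, 1.1, 5.5]
opening: 18.8
```

Call:
arm_command:
  dp:
    - [0,0,0]
    - [0,0,0]
    - [0,0,0]
    - [0,0,0]
    - [0,0,0]
    - [0,0,0]
    - [0,0,0]
    - [0,-0.005,0]
    - [0,-0.015,0]
    - [0,-0.03,0]
    - [0,-0.04,0]
    - [0,-0.04,0]
    - [0,0,0]
  angular:
    - [0,0,0]
    - [0,0,0]
    - [0,0,0]
    - [0,0,0]
    - [0,0,0]
    - [0,0,0]
    - [0,0,0]
    - [0,0,0]
    - [0,0,0]
    - [0,0,0]
    - [0,0,0]
    - [0,0,0]
    - [0,0,0]
  claw: 0

```text
time_s: 15.6
tcp_pos: [472.3, -269.6, 130.9]
ee_rot: [-0.459, 0.456, -0.535, 0.543]
contact_force: [0.5, 0.5, 0.5]
opening: 85.3
```

Run:
```python
from h import *
goto((645,-155,120,-13.4),(645,-155,-20))
rect('wrist',469,-267,60,46,58,'w4')
p,d,c=snap('top'); save('t4',p[120:340,90:450])
```

```text
t 15.6 tcp [ 472.3 -269.6  130.9] jaw -9.4 down [ 0.011 -0.006 -1.   ] open 85.3 F [0.5 0.5 0.5] q [-0.52  0.35 -0.02  1.18  0.    1.22]
(645, -155, 120, -13.4) rot [-0.012  0.07   0.004] dp [-0.1515  0.0109  0.1414]
(645, -155, -20) rot [0. 0. 0.] dp [0.   0.14 0.  ]
wrist 1446
rect ((467.5785827636719, -267.253662109375), (43.4130744934082, 19.321762084960938), 80.82835388183594) circ ((467.7714538574219, -267.35723876953125), 22.69492530822754) mean [ 467.89154 -266.65775   50.60892]
```

View pics/w4.png

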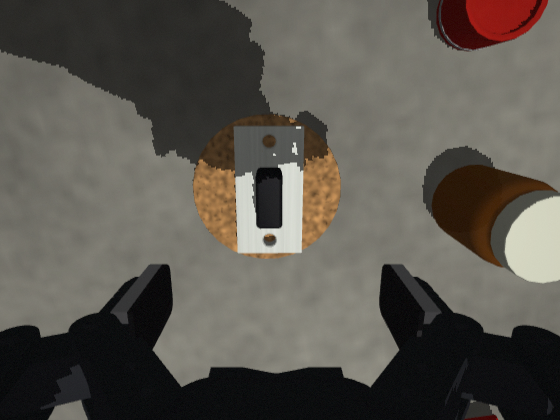

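Cover stands on the mat, let go: handle at pixel (269,198), with the mat visible all round.

Call:
arm_command:
  dp:
    - [-0.0202,0,0.0217]
    - [-0.0202,0,0.0217]
    - [-0.0202,0,0.0217]
    - [-0.0202,0,0.0217]
    - [-0.0202,0,0.0217]
    - [-0.0202,0,0.0217]
    - [-0.0202,0,0.0217]
    - [0,0,0]
    - [0,0,0]
    - [0,0,0]
  angular:
    - [0,0,0]
    - [0,0,0]
    - [0,0,0]
    - [0,0,0]
    - [0,0,0]
    - [0,0,0]
    - [0,0,0]
    - [0,0,0]
    - [0,0,0]
    - [0,0,0]

```text
time_s: 16.7
tcp_pos: [639.7, -152.9, 122.8]
ee_rot: [0.456, -0.458, 0.54, -0.539]
contact_force: [-0.3, -0.6, -0.1]
opening: 85.3
```

Run:
```python
from h import *
goto((648,-155,-22,-9.4))
rect('wrist',648,-155,40,44,54,'w5')
```

```text
t 16.7 tcp [ 639.7 -152.9  122.8] jaw -9.4 down [-0.003  0.    -1.   ] open 85.3 F [-0.3 -0.6 -0.1] q [-0.23  0.6   0.35  1.32 -0.    1.5 ]
(648, -155, -22, -9.4) rot [ 0.003 -0.001  0.   ] dp [0.0007 0.1448 0.0085]
wrist 2890
rect ((645.1271362304688, -155.9325408935547), (54.95814514160156, 55.195091247558594), 40.314884185791016) circ ((645.1591186523438, -156.24034118652344), 27.93782615661621) mean [ 645.0651   -155.78294    46.572685]
```

Call:
arm_command:
  dp:
    - [0.002,0.02,0.0067]
    - [0,0.02,0]
    - [0,0.02,0]
    - [0,0.02,0]
    - [0,0.02,0]
    - [0,0.02,0]
    - [0,0.015,0]
    - [0,0.008,0]
    - [0,0,0]
    - [0,0,0]
  angular:
    - [0,0,0]
    - [0,0,0]
    - [0,0,0]
    - [0,0,0]
    - [0,0,0]
    - [0,0,0]
    - [0,0,0]
    - [0,0,0]
    - [0,0,0]
    - [0,0,0]

```text
time_s: 17.75
tcp_pos: [647.9, -156.0, -18.2]
ee_rot: [-0.457, 0.457, -0.539, 0.54]
contact_force: [0.0, 0.3, -0.4]
opening: 85.5
```

Call:
arm_command:
  dp:
    - [0,0,0]
    - [0,0,0]
    - [0,0,0]
    - [0,0,0]
    - [0,0,0]
    - [0,0,0]
    - [0,0,0]
    - [0,0,0]
    - [0,0,0]
  angular:
    - [0,0,0]
    - [0,0,0]
    - [0,0,0]
    - [0,0,0]
    - [0,0,0]
    - [0,0,0]
    - [0,0,0]
    - [0,0,0]
    - [0,0,0]
  claw: 1
  squeeze: 40

```text
time_s: 18.65
tcp_pos: [648.3, -155.8, -17.5]
ee_rot: [-0.458, 0.457, -0.539, 0.54]
contact_force: [-1.5, 0.5, 6.2]
opening: 54.9
```

Run:
```python
from h import *
goto((460,231,100,-9.4))
p,d,c=snap('wrist'); save('w6',p)
```

```text
t 18.6 tcp [ 648.3 -155.8  -17.5] jaw -9.4 down [ 0.002 -0.    -1.   ] open 54.9 F [-1.5  0.5  6.2] q [-0.24  0.72  0.18  1.03  0.    1.5 ]
(460, 231, 100, -9.4) rot [-0.002  0.     0.   ] dp [-0.3508 -0.1175 -0.249 ]
```

View pics/w6.png

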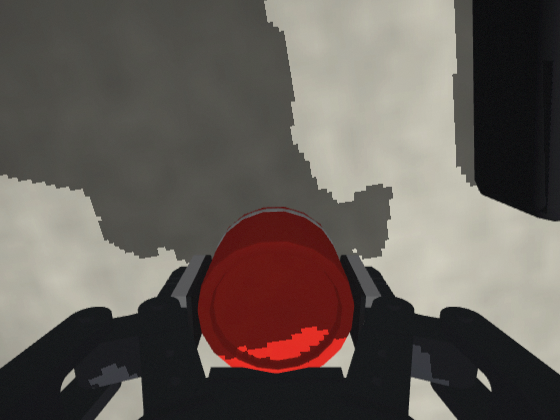

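Call:
arm_command:
  dp:
    - [0,-0.005,0]
    - [0,-0.015,0]
    - [0,-0.025,0]
    - [0,-0.025,0]
    - [0,-0.025,0]
    - [0,-0.022,0]
    - [-0.025,0,-0.0178]
    - [-0.025,0,-0.0178]
    - [-0.025,0,-0.0178]
    - [-0.025,0,-0.0178]
    - [-0.025,0,-0.0178]
    - [-0.025,0,-0.0178]
    - [-0.025,0,-0.0178]
    - [-0.025,0,-0.0178]
    - [-0.025,0,-0.0178]
    - [-0.025,0,-0.0178]
    - [-0.025,0,-0.0178]
    - [-0.025,0,-0.0178]
    - [-0.025,0,-0.0178]
    - [-0.025,0,-0.0178]
  angular:
    - [0,0,0]
    - [0,0,0]
    - [0,0,0]
    - [0,0,0]
    - [0,0,0]
    - [0,0,0]
    - [0,0,0]
    - [0,0,0]
    - [0,0,0]
    - [0,0,0]
    - [0,0,0]
    - [0,0,0]
    - [0,0,0]
    - [0,0,0]
    - [0,0,0]
    - [0,0,0]
    - [0,0,0]
    - [0,0,0]
    - [0,0,0]
    - [0,0,0]

```text
time_s: 20.7
tcp_pos: [458.3, 231.5, 99.0]
ee_rot: [-0.458, 0.457, -0.539, 0.539]
contact_force: [0.8, 0.1, -1.9]
opening: 54.8
```

Call:
arm_command:
  dp:
    - [0,0,0]
    - [0,0,0]
    - [0,0,0]
  angular:
    - [0,0,0]
    - [0,0,0]
    - [0,0,0]

```text
time_s: 21.0
tcp_pos: [459.2, 229.8, 98.5]
ee_rot: [-0.457, 0.457, -0.539, 0.54]
contact_force: [-1.0, -1.6, -1.5]
opening: 54.6
```

Run:
```python
from h import *
goto((459.5,230.8,-8,-9.4))
p,d,c=snap('wrist'); save('w7',p)
```

```text
t 21.0 tcp [459.2 229.8  98.5] jaw -9.4 down [ 0.001 -0.    -1.   ] open 54.6 F [-1.  -1.6 -1.5] q [ 0.46  0.33 -0.14  1.1  -0.    2.2 ]
(459.5, 230.8, -8, -9.4) rot [-0.001 -0.001  0.   ] dp [-0.001   0.1065  0.0002]
```

View pics/w7.png

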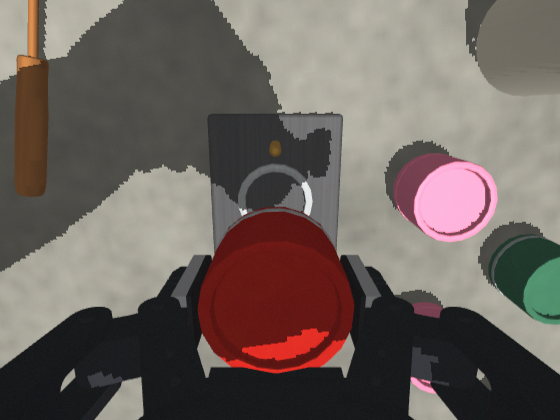

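The ring (column 276) and the held tin (column 276) line up.

Call:
arm_command:
  dp:
    - [-0.001,0.02,0]
    - [0,0.02,0]
    - [0,0.02,0]
    - [0,0.018,0]
    - [0,0.012,0]
    - [0,0.008,0]
    - [0,0.004,0]
    - [0,0.002,0]
    - [0,0,0]
    - [0,0,0]
  angular:
    - [0,0,0]
    - [0,0,0]
    - [0,0,0]
    - [0,0,0]
    - [0,0,0]
    - [0,0,0]
    - [0,0,0]
    - [0,0,0]
    - [0,0,0]
    - [0,0,0]

```text
time_s: 22.05
tcp_pos: [459.5, 231.6, -5.2]
ee_rot: [-0.458, 0.457, -0.539, 0.539]
contact_force: [0.1, 0.0, -1.5]
opening: 54.8
```

Call:
arm_command:
  dp:
    - [0,0.001,0]
    - [0,0.001,0]
    - [0,0,0]
  angular:
    - [0,0,0]
    - [0,0,0]
    - [0,0,0]

```text
time_s: 22.35
tcp_pos: [459.0, 231.4, -7.8]
ee_rot: [-0.457, 0.457, -0.539, 0.539]
contact_force: [0.7, 0.2, -1.4]
opening: 54.9
```

Call:
arm_command:
  dp:
    - [0,0.001,0]
    - [0,0,0]
    - [0,0,0]
  angular:
    - [0,0,0]
    - [0,0,0]
    - [0,0,0]

```text
time_s: 22.65
tcp_pos: [459.1, 231.4, -8.1]
ee_rot: [-0.458, 0.457, -0.539, 0.539]
contact_force: [-3.3, -1.3, 4.8]
opening: 55.0
```

Call:
arm_command:
  dp:
    - [0,0,0]
    - [0,0,0]
    - [0,0,0]
    - [0,0,0]
    - [0,0,0]
    - [0,0,0]
    - [0,-0.005,0]
    - [0,-0.015,0]
    - [0,-0.03,0]
    - [0,-0.04,0]
    - [0,-0.04,0]
    - [0,0,0]
    - [0,0,0]
  angular:
    - [0,0,0]
    - [0,0,0]
    - [0,0,0]
    - [0,0,0]
    - [0,0,0]
    - [0,0,0]
    - [0,0,0]
    - [0,0,0]
    - [0,0,0]
    - [0,0,0]
    - [0,0,0]
    - [0,0,0]
    - [0,0,0]
  claw: 0

```text
time_s: 23.95
tcp_pos: [459.9, 231.8, 122.7]
ee_rot: [-0.459, 0.456, -0.539, 0.54]
contact_force: [-0.2, -0.0, 0.2]
opening: 85.5
```

Run:
```python
from h import *
goto((463,13,120,-9.4))
rect('wrist',459,231,35,53,64)
rect('top',461,231,35,53,64)
```

```text
t 23.9 tcp [459.9 231.8 122.7] jaw -9.4 down [ 0.003  0.002 -1.   ] open 85.5 F [-0.2 -0.   0.2] q [ 0.47  0.31 -0.1   1.15  0.    2.2 ]
(463, 13, 120, -9.4) rot [-0.003  0.    -0.002] dp [0.2154 0.0027 0.0388]
wrist 3918
rect ((458.49542236328125, 230.76046752929688), (54.87303924560547, 55.315650939941406), 26.98661231994629) circ ((458.40582275390625, 230.5949249267578), 27.9658260345459) mean [458.35416 230.89404  55.48053]
top 419
rect ((462.25543212890625, 229.2323760986328), (53.313602447509766, 51.9973030090332), 0.9235029816627502) circ ((462.1815490722656, 231.16204833984375), 28.017906188964844) mean [462.31854  230.66374   56.431885]
```

Red is seated: its rim is 9.5 mm higher than on the counter and centred on the stand. Next, yellow.

Call:
arm_command:
  dp:
    - [0.027,0,0.0049]
    - [0.027,0,0.0049]
    - [0.027,0,0.0049]
    - [0.027,0,0.0049]
    - [0.027,0,0.0049]
    - [0.027,0,0.0049]
    - [0.027,0,0.0049]
    - [0.027,0,0.0049]
    - [0,0,0]
    - [0,0,0]
    - [0,0,0]
  angular:
    - [0,0,0]
    - [0,0,0]
    - [0,0,0]
    - [0,0,0]
    - [0,0,0]
    - [0,0,0]
    - [0,0,0]
    - [0,0,0]
    - [0,0,0]
    - [0,0,0]
    - [0,0,0]

```text
time_s: 25.15
tcp_pos: [461.7, 12.4, 120.3]
ee_rot: [0.457, -0.458, 0.54, -0.539]
contact_force: [-0.3, -0.8, -0.6]
opening: 85.5
```

Run:
```python
from h import *
goto((463,13,-18,-9.4))
rect('wrist',463,13,40,44,54)
```

```text
t 25.1 tcp [461.7  12.4 120.3] jaw -9.4 down [-0.002  0.    -1.   ] open 85.5 F [-0.3 -0.8 -0.6] q [ 0.03  0.22 -0.24  1.12  0.    1.76]
(463, 13, -18, -9.4) rot [0.002 0.001 0.   ] dp [-0.0008  0.1383  0.0012]
wrist 2919
rect ((461.6933288574219, 13.686935424804688), (54.71643829345703, 55.1970100402832), 71.22440338134766) circ ((461.9258728027344, 13.524374961853027), 27.898351669311523) mean [461.5388     13.7727995  46.61362  ]
```

Call:
arm_command:
  dp:
    - [-0.0013,0.02,0.0008]
    - [0,0.02,0]
    - [0,0.02,0]
    - [0,0.02,0]
    - [0,0.02,0]
    - [0,0.018,0]
    - [0,0.013,0]
    - [0,0.006,0]
    - [0,0,0]
    - [0,0,0]
  angular:
    - [0,0,0]
    - [0,0,0]
    - [0,0,0]
    - [0,0,0]
    - [0,0,0]
    - [0,0,0]
    - [0,0,0]
    - [0,0,0]
    - [0,0,0]
    - [0,0,0]

```text
time_s: 26.2
tcp_pos: [463.8, 13.4, -15.5]
ee_rot: [-0.458, 0.457, -0.539, 0.539]
contact_force: [-0.4, -0.0, 0.2]
opening: 85.2
```

Call:
arm_command:
  dp:
    - [0,0,0]
    - [0,0,0]
    - [0,0,0]
    - [0,0,0]
    - [0,0,0]
    - [0,0,0]
    - [0,0,0]
    - [0,0,0]
    - [0,0,0]
  angular:
    - [0,0,0]
    - [0,0,0]
    - [0,0,0]
    - [0,0,0]
    - [0,0,0]
    - [0,0,0]
    - [0,0,0]
    - [0,0,0]
    - [0,0,0]
  claw: 1
  squeeze: 40

```text
time_s: 27.1
tcp_pos: [463.7, 13.1, -15.0]
ee_rot: [-0.458, 0.457, -0.539, 0.539]
contact_force: [-2.7, 0.8, 5.7]
opening: 55.2
```

Run:
```python
from h import *
for i in range(2): goto((459.3,231.2,120,-9.4)); imaging.snapshot('side')
```

```text
t 27.1 tcp [463.7  13.1 -15. ] jaw -9.4 down [ 0.001  0.    -1.   ] open 55.2 F [-2.7  0.8  5.7] q [ 0.03  0.39 -0.42  0.77  0.    1.76]
(459.3, 231.2, 120, -9.4) rot [-0.001  0.    -0.001] dp [-0.2144 -0.135  -0.04  ]
t 27.1 tcp [463.8  13.1 -14.9] jaw -9.4 down [ 0.001  0.    -1.   ] open 55.1 F [-1.7  0.9  5.8] q [ 0.03  0.39 -0.42  0.77  0.    1.76]
(459.3, 231.2, 120, -9.4) rot [-0.001 -0.    -0.001] dp [-0.2144 -0.1349 -0.0401]
```

Call:
arm_command:
  dp:
    - [0,-0.005,0]
    - [0,-0.015,0]
    - [0,-0.025,0]
    - [0,-0.03,0]
    - [0,-0.03,0]
    - [0,-0.02,0]
    - [-0.0268,0,-0.005]
    - [-0.0268,0,-0.005]
    - [-0.0268,0,-0.005]
    - [-0.0268,0,-0.005]
    - [-0.0268,0,-0.005]
    - [-0.0268,0,-0.005]
    - [-0.0268,0,-0.005]
    - [-0.0268,0,-0.005]
    - [0,0,0]
    - [0,0,0]
    - [0,0,0]
  angular:
    - [0,0,0]
    - [0,0,0]
    - [0,0,0]
    - [0,0,0]
    - [0,0,0]
    - [0,0,0]
    - [0,0,0]
    - [0,0,0]
    - [0,0,0]
    - [0,0,0]
    - [0,0,0]
    - [0,0,0]
    - [0,0,0]
    - [0,0,0]
    - [0,0,0]
    - [0,0,0]
    - [0,0,0]

```text
time_s: 28.9
tcp_pos: [458.6, 230.2, 109.0]
ee_rot: [-0.457, 0.458, -0.539, 0.539]
contact_force: [-0.5, 0.9, -1.4]
opening: 55.2
```

Run:
```python
from h import *
goto((459.4,231.3,38.5,-9.4))
```

```text
t 28.9 tcp [458.6 230.2 109. ] jaw -9.4 down [-0.001 -0.001 -1.   ] open 55.2 F [-0.5  0.9 -1.4] q [ 0.47  0.32 -0.12  1.12 -0.    2.2 ]
(459.4, 231.3, 38.5, -9.4) rot [ 0.001 -0.001  0.001] dp [-0.0012  0.0705  0.0006]
```

Call:
arm_command:
  dp:
    - [-0.0012,0.02,0.0006]
    - [0,0.018,0]
    - [0,0.012,0]
    - [0,0.008,0]
    - [0,0.006,0]
    - [0,0.004,0]
    - [0,0,0]
    - [0,0,0]
  angular:
    - [0,0,0]
    - [0,0,0]
    - [0,0,0]
    - [0,0,0]
    - [0,0,0]
    - [0,0,0]
    - [0,0,0]
    - [0,0,0]

```text
time_s: 29.7
tcp_pos: [460.1, 232.3, 41.5]
ee_rot: [-0.458, 0.457, -0.539, 0.539]
contact_force: [0.4, 0.3, -0.6]
opening: 55.2
```

Call:
arm_command:
  dp:
    - [0,0.001,0]
    - [0,0,0]
    - [0,0,0]
  angular:
    - [0,0,0]
    - [0,0,0]
    - [0,0,0]

```text
time_s: 30.0
tcp_pos: [459.8, 232.2, 40.3]
ee_rot: [-0.458, 0.457, -0.539, 0.539]
contact_force: [-0.0, 0.4, -2.1]
opening: 55.4
```

Call:
arm_command:
  dp:
    - [0,0.001,0]
    - [0,0.001,0]
    - [0,0,0]
    - [0,0,0]
  angular:
    - [0,0,0]
    - [0,0,0]
    - [0,0,0]
    - [0,0,0]

```text
time_s: 30.4
tcp_pos: [460.1, 232.3, 38.7]
ee_rot: [-0.458, 0.457, -0.539, 0.539]
contact_force: [-1.5, -0.9, 4.4]
opening: 55.0
```

Call:
arm_command:
  dp:
    - [0,0,0]
    - [0,0,0]
    - [0,0,0]
    - [0,0,0]
    - [0,0,0]
    - [0,0,0]
    - [0,-0.005,0]
    - [0,-0.015,0]
    - [0,-0.03,0]
    - [0,-0.03,0]
    - [0,-0.03,0]
    - [0,0,0]
    - [0,0,0]
  angular:
    - [0,0,0]
    - [0,0,0]
    - [0,0,0]
    - [0,0,0]
    - [0,0,0]
    - [0,0,0]
    - [0,0,0]
    - [0,0,0]
    - [0,0,0]
    - [0,0,0]
    - [0,0,0]
    - [0,0,0]
    - [0,0,0]
  claw: 0

```text
time_s: 31.7
tcp_pos: [460.3, 232.4, 149.1]
ee_rot: [-0.458, 0.457, -0.539, 0.539]
contact_force: [0.5, 0.5, -0.3]
opening: 85.5
```

Run:
```python
from h import *
goto((650,141,150,-9.4))
rect('wrist',459,231,35,95,108,'w8')
```

```text
t 31.7 tcp [460.3 232.4 149.1] jaw -9.4 down [ 0.002  0.001 -1.   ] open 85.5 F [ 0.5  0.5 -0.3] q [ 0.47  0.3  -0.05  1.22  0.    2.2 ]
(650, 141, 150, -9.4) rot [-0.002  0.    -0.001] dp [ 0.0592 -0.0009  0.2021]
wrist 5319
rect ((459.1961975097656, 232.67196655273438), (55.20692443847656, 55.25028991699219), 81.45279693603516) circ ((459.0643310546875, 232.5697784423828), 27.97083854675293) mean [459.16696 232.91795  99.06236]
```

Call:
arm_command:
  dp:
    - [0.0074,0,0.0253]
    - [0.0074,0,0.0253]
    - [0.0074,0,0.0253]
    - [0.0074,0,0.0253]
    - [0.0074,0,0.0253]
    - [0.0074,0,0.0253]
    - [0.0074,0,0.0253]
    - [0.0074,0,0.0253]
    - [0,0.02,0]
    - [0,0,0]
    - [0,0,0]
    - [0,0,0]
  angular:
    - [0,0,0]
    - [0,0,0]
    - [0,0,0]
    - [0,0,0]
    - [0,0,0]
    - [0,0,0]
    - [0,0,0]
    - [0,0,0]
    - [0,0,0]
    - [0,0,0]
    - [0,0,0]
    - [0,0,0]

```text
time_s: 32.95
tcp_pos: [649.2, 141.0, 128.2]
ee_rot: [0.457, -0.458, 0.539, -0.539]
contact_force: [0.6, 0.2, -0.4]
opening: 85.5
```

Run:
```python
from h import *
goto((650,141,-17,-9.4))
rect('wrist',650,141,40,44,54,'w9')
```

```text
t 33.0 tcp [649.2 141.  128.2] jaw -9.4 down [-0.001 -0.    -1.   ] open 85.5 F [ 0.6  0.2 -0.4] q [0.21 0.61 0.38 1.34 0.   1.95]
(650, 141, -17, -9.4) rot [0.001 0.001 0.   ] dp [-1.000e-04  1.452e-01  8.000e-04]
wrist 2769
rect ((651.3024291992188, 141.0722198486328), (54.829010009765625, 55.15617752075195), 30.299856185913086) circ ((651.2686767578125, 141.05743408203125), 27.85768699645996) mean [651.1429  141.33755  46.60537]
```

View pics/w9.png

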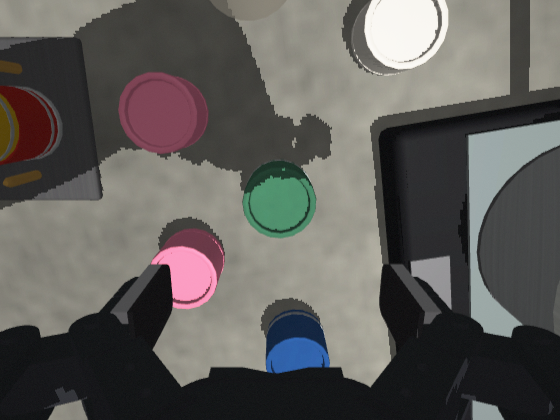

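Run:
```python
from h import *
W=np.load('top1.npz')['W']
m=(W[...,0]>685)&(W[...,0]<800)&(abs(W[...,1]-125)<25)&(W[...,2]>12); q=W[m]; print(np.percentile(q[:,0],[0,2,10]),q[:,2].max(), q[q[:,0].argsort()[:5]].round())
```

```text
[741.93521768 742.68651742 743.53685212] 142.68150766299726 [[742. 134.  38.]
 [742. 114.  30.]
 [742. 121.  46.]
 [742. 117.  46.]
 [743. 149.  35.]]
```

Green is at pixel (280,202) with free space on both sides (the stove edge is at x≈742), so I'll grasp it.

Call:
arm_command:
  dp:
    - [-0.0005,0.02,0.002]
    - [0,0.02,0]
    - [0,0.02,0]
    - [0,0.02,0]
    - [0,0.02,0]
    - [0,0.02,0]
    - [0,0.016,0]
    - [0,0.008,0]
    - [0,0,0]
    - [0,0,0]
  angular:
    - [0,0,0]
    - [0,0,0]
    - [0,0,0]
    - [0,0,0]
    - [0,0,0]
    - [0,0,0]
    - [0,0,0]
    - [0,0,0]
    - [0,0,0]
    - [0,0,0]

```text
time_s: 34.0
tcp_pos: [652.5, 141.2, -14.8]
ee_rot: [-0.458, 0.457, -0.539, 0.539]
contact_force: [1.0, -0.4, 0.6]
opening: 85.2
```

Call:
arm_command:
  dp:
    - [0,0,0]
    - [0,0,0]
    - [0,0,0]
    - [0,0,0]
    - [0,0,0]
    - [0,0,0]
    - [0,0,0]
    - [0,0,0]
    - [0,0,0]
  angular:
    - [0,0,0]
    - [0,0,0]
    - [0,0,0]
    - [0,0,0]
    - [0,0,0]
    - [0,0,0]
    - [0,0,0]
    - [0,0,0]
    - [0,0,0]
  claw: 1
  squeeze: 40

```text
time_s: 34.9
tcp_pos: [652.7, 141.1, -14.5]
ee_rot: [-0.458, 0.457, -0.539, 0.54]
contact_force: [-1.3, 0.0, 6.2]
opening: 55.0
```

Run:
```python
from h import *
goto((460,232.3,150,-9.4))
```

```text
t 34.9 tcp [652.7 141.1 -14.5] jaw -9.4 down [ 0.002  0.001 -1.   ] open 55.0 F [-1.3  0.   6.2] q [0.21 0.72 0.19 1.04 0.   1.95]
(460, 232.3, 150, -9.4) rot [-0.002  0.    -0.001] dp [-0.0585 -0.1645 -0.205 ]
```

Call:
arm_command:
  dp:
    - [0,-0.005,0]
    - [0,-0.015,0]
    - [0,-0.025,0]
    - [0,-0.03,0]
    - [0,-0.03,0]
    - [0,-0.03,0]
    - [0,-0.03,0]
    - [-0.0073,0,-0.0256]
    - [-0.0073,0,-0.0256]
    - [-0.0073,0,-0.0256]
    - [-0.0073,0,-0.0256]
    - [-0.0073,0,-0.0256]
    - [-0.0073,0,-0.0256]
    - [-0.0073,0,-0.0256]
    - [-0.0073,0,-0.0256]
    - [0,0,0]
    - [0,0,0]
    - [0,0,0]
  angular:
    - [0,0,0]
    - [0,0,0]
    - [0,0,0]
    - [0,0,0]
    - [0,0,0]
    - [0,0,0]
    - [0,0,0]
    - [0,0,0]
    - [0,0,0]
    - [0,0,0]
    - [0,0,0]
    - [0,0,0]
    - [0,0,0]
    - [0,0,0]
    - [0,0,0]
    - [0,0,0]
    - [0,0,0]
    - [0,0,0]

```text
time_s: 36.7
tcp_pos: [460.0, 231.8, 149.6]
ee_rot: [-0.458, 0.457, -0.539, 0.54]
contact_force: [-0.1, 0.2, -2.4]
opening: 54.9
```

Run:
```python
from h import *
goto((460,231.9,83,-9.4))
```

```text
t 36.7 tcp [460.  231.8 149.6] jaw -9.4 down [ 0.001  0.    -1.   ] open 54.9 F [-0.1  0.2 -2.4] q [ 0.47  0.3  -0.05  1.22 -0.    2.2 ]
(460, 231.9, 83, -9.4) rot [-0.001 -0.    -0.   ] dp [-0.0001  0.0666 -0.    ]
```

Call:
arm_command:
  dp:
    - [0,0.015,0]
    - [0,0.015,0]
    - [0,0.012,0]
    - [0,0.01,0]
    - [0,0.006,0]
    - [0,0.004,0]
    - [0,0.002,0]
    - [0,0,0]
    - [0,0,0]
  angular:
    - [0,0,0]
    - [0,0,0]
    - [0,0,0]
    - [0,0,0]
    - [0,0,0]
    - [0,0,0]
    - [0,0,0]
    - [0,0,0]
    - [0,0,0]

```text
time_s: 37.6
tcp_pos: [459.6, 232.1, 85.6]
ee_rot: [-0.458, 0.457, -0.539, 0.539]
contact_force: [0.1, 0.0, -2.1]
opening: 55.0
```

Call:
arm_command:
  dp:
    - [0,0.001,0]
    - [0,0.001,0]
    - [0,0,0]
    - [0,0,0]
  angular:
    - [0,0,0]
    - [0,0,0]
    - [0,0,0]
    - [0,0,0]

```text
time_s: 38.0
tcp_pos: [459.3, 231.9, 83.2]
ee_rot: [-0.457, 0.457, -0.539, 0.539]
contact_force: [0.3, -0.3, -1.8]
opening: 54.8
```

Call:
arm_command:
  dp:
    - [0,0.001,0]
    - [0,0,0]
    - [0,0,0]
  angular:
    - [0,0,0]
    - [0,0,0]
    - [0,0,0]

```text
time_s: 38.3
tcp_pos: [459.4, 232.0, 83.0]
ee_rot: [-0.458, 0.457, -0.539, 0.539]
contact_force: [-2.8, -1.7, 5.5]
opening: 54.8
```

Call:
arm_command:
  dp:
    - [0,0,0]
    - [0,0,0]
    - [0,0,0]
    - [0,0,0]
    - [0,0,0]
    - [0,0,0]
    - [0,-0.005,0]
    - [0,-0.015,0]
    - [0,-0.03,0]
    - [0,-0.03,0]
    - [0,-0.03,0]
    - [0,0,0]
    - [0,0,0]
  angular:
    - [0,0,0]
    - [0,0,0]
    - [0,0,0]
    - [0,0,0]
    - [0,0,0]
    - [0,0,0]
    - [0,0,0]
    - [0,0,0]
    - [0,0,0]
    - [0,0,0]
    - [0,0,0]
    - [0,0,0]
    - [0,0,0]
  claw: 0

```text
time_s: 39.6
tcp_pos: [459.8, 232.2, 193.1]
ee_rot: [-0.458, 0.457, -0.539, 0.539]
contact_force: [-0.4, -0.8, -0.1]
opening: 85.5
```

Run:
```python
from h import *
goto((468.5,-267.3,180,-9.4),(468.5,-267.3,90))
rect('wrist',459,231,35,139,152)
```

```text
t 39.6 tcp [459.8 232.2 193.1] jaw -9.4 down [ 0.002  0.001 -1.   ] open 85.5 F [-0.4 -0.8 -0.1] q [0.47 0.27 0.03 1.33 0.   2.2 ]
(468.5, -267.3, 180, -9.4) rot [-0.002  0.    -0.001] dp [0.4914 0.0131 0.0901]
(468.5, -267.3, 90) rot [0. 0. 0.] dp [0.   0.09 0.  ]
wrist 5326
rect ((458.8355712890625, 232.02810668945312), (55.10935974121094, 54.98429489135742), 65.64480590820312) circ ((458.85357666015625, 231.8582763671875), 27.998701095581055) mean [458.93887 232.32336 143.03358]
```

Call:
arm_command:
  dp:
    - [0.0246,0,0.0045]
    - [0.0246,0,0.0045]
    - [0.0246,0,0.0045]
    - [0.0246,0,0.0045]
    - [0.0246,0,0.0045]
    - [0.0246,0,0.0045]
    - [0.0246,0,0.0045]
    - [0.0246,0,0.0045]
    - [0.0246,0,0.0045]
    - [0.0246,0,0.0045]
    - [0.0246,0,0.0045]
    - [0.0246,0,0.0045]
    - [0.0246,0,0.0045]
    - [0.0246,0,0.0045]
    - [0.0246,0,0.0045]
    - [0.0246,0,0.0045]
    - [0.0246,0,0.0045]
    - [0.0246,0,0.0045]
    - [0.0246,0,0.0045]
    - [0.0246,0,0.0045]
  angular:
    - [0,0,0]
    - [0,0,0]
    - [0,0,0]
    - [0,0,0]
    - [0,0,0]
    - [0,0,0]
    - [0,0,0]
    - [0,0,0]
    - [0,0,0]
    - [0,0,0]
    - [0,0,0]
    - [0,0,0]
    - [0,0,0]
    - [0,0,0]
    - [0,0,0]
    - [0,0,0]
    - [0,0,0]
    - [0,0,0]
    - [0,0,0]
    - [0,0,0]

```text
time_s: 41.65
tcp_pos: [466.6, -268.7, 190.2]
ee_rot: [0.457, -0.458, 0.541, -0.538]
contact_force: [-0.3, -0.6, -1.2]
opening: 85.3
```

Call:
arm_command:
  dp:
    - [0,0.03,0]
    - [0,0.03,0]
    - [0,0.03,0]
    - [0,0,0]
    - [0,0,0]
    - [0,0,0]
  angular:
    - [0,0,0]
    - [0,0,0]
    - [0,0,0]
    - [0,0,0]
    - [0,0,0]
    - [0,0,0]

```text
time_s: 42.25
tcp_pos: [468.6, -268.6, 103.4]
ee_rot: [-0.458, 0.457, -0.539, 0.54]
contact_force: [-0.3, 0.4, 0.6]
opening: 85.3
```

Run:
```python
from h import *
goto((468.4,-267.3,-4,-9.4))
rect('wrist',469,-267,40,48,58)
```

```text
t 42.2 tcp [ 468.6 -268.6  103.4] jaw -9.4 down [ 0.002 -0.001 -1.   ] open 85.3 F [-0.3  0.4  0.6] q [-0.52  0.38 -0.06  1.13  0.    1.21]
(468.4, -267.3, -4, -9.4) rot [-0.002  0.     0.001] dp [-0.0012  0.1074 -0.0004]
wrist 1760
rect ((467.78271484375, -267.4350280761719), (43.174400329589844, 19.623369216918945), 81.19696807861328) circ ((467.3056945800781, -267.28155517578125), 22.614736557006836) mean [ 467.9865   -266.63776    50.660645]
```

Call:
arm_command:
  dp:
    - [-0.001,0.02,-0.0004]
    - [0,0.02,0]
    - [0,0.02,0]
    - [0,0.018,0]
    - [0,0.014,0]
    - [0,0.009,0]
    - [0,0.004,0]
    - [0,0,0]
    - [0,0,0]
  angular:
    - [0,0,0]
    - [0,0,0]
    - [0,0,0]
    - [0,0,0]
    - [0,0,0]
    - [0,0,0]
    - [0,0,0]
    - [0,0,0]
    - [0,0,0]

```text
time_s: 43.2
tcp_pos: [468.3, -267.5, -2.0]
ee_rot: [-0.458, 0.457, -0.539, 0.54]
contact_force: [-0.7, 0.1, 0.7]
opening: 85.6
```

Call:
arm_command:
  dp:
    - [0,0,0]
    - [0,0,0]
    - [0,0,0]
    - [0,0,0]
    - [0,0,0]
    - [0,0,0]
    - [0,0,0]
    - [0,0,0]
    - [0,0,0]
    - [0,0,0]
    - [0,0,0]
    - [0,0,0]
  angular:
    - [0,0,0]
    - [0,0,0]
    - [0,0,0]
    - [0,0,0]
    - [0,0,0]
    - [0,0,0]
    - [0,0,0]
    - [0,0,0]
    - [0,0,0]
    - [0,0,0]
    - [0,0,0]
    - [0,0,0]
  claw: 1
  squeeze: 60

```text
time_s: 44.4
tcp_pos: [467.8, -267.3, -2.6]
ee_rot: [-0.457, 0.457, -0.539, 0.539]
contact_force: [0.4, 0.8, 5.2]
opening: 18.4
```

Run:
```python
from h import *
goto((460,232,185,-9.4))
```

```text
t 44.4 tcp [ 467.8 -267.3   -2.6] jaw -9.4 down [ 0.001 -0.    -1.   ] open 18.4 F [0.4 0.8 5.2] q [-0.52  0.49 -0.2   0.88  0.    1.22]
(460, 232, 185, -9.4) rot [-0.001  0.     0.   ] dp [-0.4913 -0.1876 -0.0892]
```

Call:
arm_command:
  dp:
    - [0,-0.005,0]
    - [0,-0.015,0]
    - [0,-0.02,0]
    - [0,-0.025,0]
    - [0,-0.025,0]
    - [0,-0.025,0]
    - [0,-0.025,0]
    - [0,-0.025,0]
    - [0,-0.015,0]
    - [0,-0.007,0]
    - [0,0,0]
  angular:
    - [0,0,0]
    - [0,0,0]
    - [0,0,0]
    - [0,0,0]
    - [0,0,0]
    - [0,0,0]
    - [0,0,0]
    - [0,0,0]
    - [0,0,0]
    - [0,0,0]
    - [0,0,0]

```text
time_s: 45.5
tcp_pos: [467.5, -267.2, 184.2]
ee_rot: [-0.457, 0.457, -0.539, 0.539]
contact_force: [0.5, -1.0, -3.0]
opening: 18.6
```

Call:
arm_command:
  dp:
    - [-0.0245,0,-0.0045]
    - [-0.0245,0,-0.0045]
    - [-0.0245,0,-0.0045]
    - [-0.0245,0,-0.0045]
    - [-0.0245,0,-0.0045]
    - [-0.0245,0,-0.0045]
    - [-0.0245,0,-0.0045]
    - [-0.0245,0,-0.0045]
    - [-0.0245,0,-0.0045]
    - [-0.0245,0,-0.0045]
    - [-0.0245,0,-0.0045]
    - [-0.0245,0,-0.0045]
    - [-0.0245,0,-0.0045]
    - [-0.0245,0,-0.0045]
    - [-0.0245,0,-0.0045]
    - [-0.0245,0,-0.0045]
    - [-0.0245,0,-0.0045]
    - [-0.0245,0,-0.0045]
    - [-0.0245,0,-0.0045]
    - [-0.0245,0,-0.0045]
  angular:
    - [0,0,0]
    - [0,0,0]
    - [0,0,0]
    - [0,0,0]
    - [0,0,0]
    - [0,0,0]
    - [0,0,0]
    - [0,0,0]
    - [0,0,0]
    - [0,0,0]
    - [0,0,0]
    - [0,0,0]
    - [0,0,0]
    - [0,0,0]
    - [0,0,0]
    - [0,0,0]
    - [0,0,0]
    - [0,0,0]
    - [0,0,0]
    - [0,0,0]

```text
time_s: 47.5
tcp_pos: [457.4, 231.4, 182.1]
ee_rot: [0.456, -0.459, 0.54, -0.539]
contact_force: [-0.1, 0.1, -2.7]
opening: 18.9
```

Call:
arm_command:
  dp:
    - [0,0,0]
    - [0,0,0]
    - [0,0,0]
    - [0,0,0]
  angular:
    - [0,0,0]
    - [0,0,0]
    - [0,0,0]
    - [0,0,0]

```text
time_s: 47.9
tcp_pos: [458.5, 229.9, 183.7]
ee_rot: [0.457, -0.457, 0.54, -0.54]
contact_force: [-0.2, 0.2, -2.7]
opening: 18.7
```

Run:
```python
from h import *
goto((459.6,232,133,-9.4))
p,d,c=snap('side'); save('s10',cv2.resize(p[200:410,170:450],(800,600)))
```

```text
t 47.9 tcp [458.5 229.9 183.7] jaw -9.5 down [-0.001 -0.001 -1.   ] open 18.7 F [-0.2  0.2 -2.7] q [ 0.47  0.27  0.01  1.31 -0.    2.2 ]
(459.6, 232, 133, -9.4) rot [ 0.001 -0.001  0.001] dp [-0.0022  0.0507  0.0008]
```

View pics/s10.png

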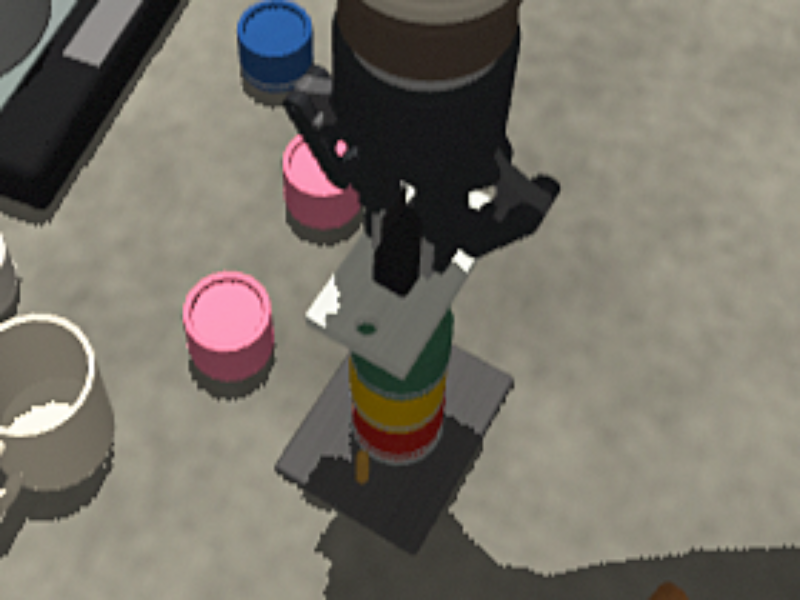

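The tower stands straight and in order (red, yellow, green at about (400,390)), and the level cover is held above it. I'll lower it now.

Call:
arm_command:
  dp:
    - [-0.0022,0.015,0.0008]
    - [0,0.012,0]
    - [0,0.009,0]
    - [0,0.006,0]
    - [0,0.004,0]
    - [0,0.002,0]
    - [0,0,0]
    - [0,0,0]
  angular:
    - [0,0,0]
    - [0,0,0]
    - [0,0,0]
    - [0,0,0]
    - [0,0,0]
    - [0,0,0]
    - [0,0,0]
    - [0,0,0]

```text
time_s: 48.75
tcp_pos: [460.1, 233.2, 136.5]
ee_rot: [-0.458, 0.457, -0.539, 0.539]
contact_force: [0.1, -0.8, -2.3]
opening: 18.9
```

Call:
arm_command:
  dp:
    - [0,0.001,0]
    - [0,0.001,0]
    - [0,0,0]
    - [0,0,0]
  angular:
    - [0,0,0]
    - [0,0,0]
    - [0,0,0]
    - [0,0,0]

```text
time_s: 49.15
tcp_pos: [459.9, 233.0, 134.1]
ee_rot: [-0.457, 0.457, -0.539, 0.539]
contact_force: [0.6, -0.1, -2.9]
opening: 19.0
```

Call:
arm_command:
  dp:
    - [0,0.001,0]
    - [0,0,0]
    - [0,0,0]
  angular:
    - [0,0,0]
    - [0,0,0]
    - [0,0,0]

```text
time_s: 49.45
tcp_pos: [459.9, 233.0, 133.1]
ee_rot: [-0.457, 0.457, -0.539, 0.539]
contact_force: [0.3, -0.4, -2.4]
opening: 18.6
```

Call:
arm_command:
  dp:
    - [0,0.001,0]
    - [0,0,0]
    - [0,0,0]
  angular:
    - [0,0,0]
    - [0,0,0]
    - [0,0,0]

```text
time_s: 49.75
tcp_pos: [460.0, 233.1, 132.9]
ee_rot: [-0.458, 0.457, -0.539, 0.539]
contact_force: [-2.9, -0.5, 4.0]
opening: 19.0
```

Contact came at the expected 132.9, so I'll release and retreat straight up.

Call:
arm_command:
  dp:
    - [0,0,0]
    - [0,0,0]
    - [0,0,0]
    - [0,0,0]
    - [0,0,0]
    - [0,0,0]
    - [0,0,0]
    - [0,-0.005,0]
    - [0,-0.015,0]
    - [0,-0.03,0]
    - [0,-0.03,0]
    - [0,-0.03,0]
    - [0,0,0]
    - [0,0,0]
  angular:
    - [0,0,0]
    - [0,0,0]
    - [0,0,0]
    - [0,0,0]
    - [0,0,0]
    - [0,0,0]
    - [0,0,0]
    - [0,0,0]
    - [0,0,0]
    - [0,0,0]
    - [0,0,0]
    - [0,0,0]
    - [0,0,0]
    - [0,0,0]
  claw: 0

```text
time_s: 51.15
tcp_pos: [460.3, 233.3, 243.0]
ee_rot: [-0.458, 0.457, -0.539, 0.539]
contact_force: [-0.1, 0.1, -0.6]
opening: 85.3
```

Run:
```python
from h import *
goto((459.6,232,233,-9.4))
rect('wrist',459,232,40,180,192,'w11')
rect('wrist',459,232,75,150,163)
p,d,c=snap('side'); save('s11',cv2.resize(p[200:410,170:450],(800,600)))
```

```text
t 51.1 tcp [460.3 233.3 243. ] jaw -9.4 down [ 0.002  0.001 -1.   ] open 85.3 F [-0.1  0.1 -0.6] q [0.47 0.26 0.14 1.45 0.   2.2 ]
(459.6, 232, 233, -9.4) rot [-0.002  0.    -0.001] dp [ 0.0014  0.01   -0.0005]
wrist 1750
rect ((459.4753112792969, 233.06607055664062), (43.37316131591797, 19.827547073364258), 80.9598617553711) circ ((460.0577392578125, 232.9040069580078), 22.975725173950195) mean [459.77026 234.05003 186.0058 ]
wrist 7844
rect ((459.45916748046875, 232.18661499023438), (108.73667907714844, 56.12506103515625), 80.59700775146484) circ ((459.35540771484375, 232.34454345703125), 60.51297378540039) mean [460.3001  237.00163 156.4199 ]
```

View pics/s11.png

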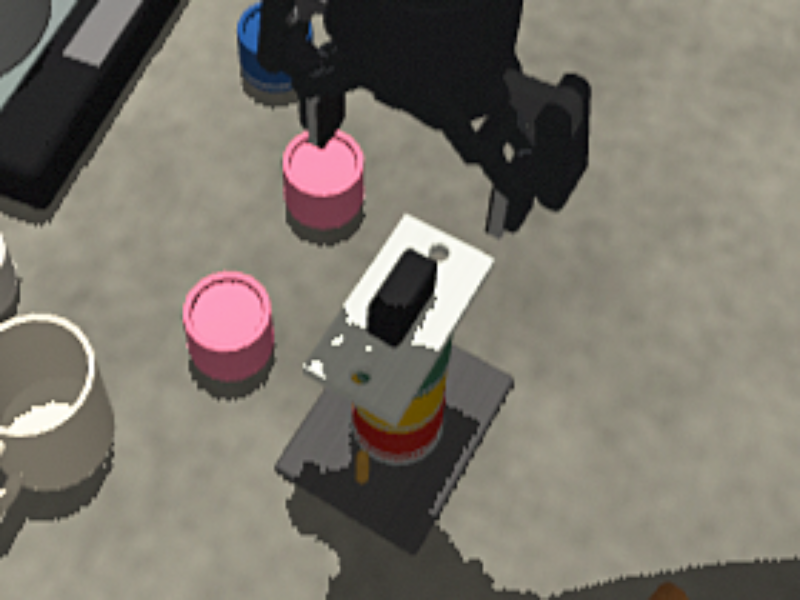

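The cover is seated level on the green tin and let go: the handle top measures 186.0 mm against 186 expected, about 1 mm off the tin's centre. I'll hand in.

```bash
python3 -c "
from h import *
print(arm.job_done())"
```

```text
the job is handed in; nothing more can be done
None
```

The job is done and handed in at about 51 s. I parked the cover on the mat, stacked red, yellow and green in the stand, and put the cover on top, letting each go before the next. No verdict was given.

**Last checks**
- **Tin heights:** the rims rose 9.5 mm (red into the stand), 43.6 mm (yellow) and 44.0 mm (green), against 9.5, 44 and 44 expected.
- **Cover:** the handle top is at 186.0 mm, as expected, and the handle sits about 1 mm from the green tin's centre.
- **Tin positions:** each tin is within about 2 mm sideways of the one below it.
- **Release:** the last side picture shows the tower upright, the cover level and the gripper clear of it. I didn't re-measure the blue tin, mug and jar, but the arm never went near enough to touch them.

**What failed or disagreed**
- **First grasp:** the first attempt on the cover closed on nothing. Both cameras put the fingertips about 34.5 mm higher than the reported TCP. I allowed for that in every later height, and the contact forces came where expected.
- **Top camera:** it reads x about 3–4 mm larger than the wrist camera. I used the wrist camera and the grip itself for final positions.

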